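# Clamp a turned foot in the hinged drilling jig

## Task

The turned wooden furniture foot is to be bored from its top for a castor stem. Stand it upright in the notch of the open drilling jig, under the guide bush, swing the jig's front half shut round it until the two halves meet edge to edge, and swing the steel hook fully home on its pin to lock them. Do not push against the drill guide, do not shift the ball castor, the red knob and the white knob lying near, and leave everything released.

Things in the scene. Friction and masses are not known exactly. Their poses are not given: they have to be found in the camera images.
- foot: Turned reddish wooden furniture foot with a dark brass collar, round, standing on the bench, loose, 58 mm high (all sizes here in mm); outline 34 across at the bottom widening to 44 at 50 up and above, collar 46 across at 43 to 48 up; waist narrower. 80 to 170 g. Origin: centre of its underside, z up.
- jig: Hinged drilling jig, fixed to the bench. Origin: underside of its plywood base plate, on the bore axis; +x points from the open, loading side to the guide column, +y to the hook. Plate 9 thick, x -50 to 88, y -71 to 89. On it the fixed rear half: pale wood, x 0 to 46, y -52 to 76, its top 31 above the bench, notched at the middle of its front face x = 0 (the seam).
- seat (a point): Where the centre of the foot's underside belongs: on the bore axis, on top of the plate, 9 above the bench. Each half has a rounded V notch here: mouth 43 wide at the plate, 48 at the top, narrowing to a round seat of radius 18.5 at the plate and 20.6 at the top, about 1 more than the foot. Waxed, slippery.
- guide: Drill guide, fixed on the jig, same origin and axes as the jig: steel column 16 thick at x 66, y 0, 226 high, with a grey arm 16 wide that reaches along -x to the guide bush over the seat. Do not swing the arm through it. Beyond the jig a white carton, 200 high, its front at world x = 0.70 m; to the left a fixed blue vice, 94 high.
- bush (a point): Centre of the underside of the guide bush, straight over the seat, 175 above the bench; its boss is 25 across, 33 high. A hand coming straight down on the seat meets it: pass below it with the foot upright and the fingers leaning 30 to 45 degrees from vertical, pointing along the jig's +x and down.
- front_half (a joint): Angle of the swinging front half (mirror image of the rear one, pale wood), rad: 0 shut, hard stop, x -46 to 0, y -52 to 76; grows to 2.0 as it swings out along -x about an upright brass hinge at x 0, y -56 of the jig. Stiff, 0.1 N m, stays where left. A pale knob, 30 across, stands 32 out of its outer face, at y 24 when shut; one can push the face or pinch the knob.
- free_end (a point): Point on the front half's outer face, 12 from its free end, 20 above the bench; it moves with the half. 129 from the hinge axis; when shut at x -46, y 64 of the jig. The half is 22 thick in height, from 9 to 31 above the bench.
- hook (a joint): Angle of the steel rod hook, rad: 0 fully home, hard stop, its claw round the pin; grows to 1.9 as it swings out. Pivot on the rear half at x 26, y 66 of the jig, rod 6 thick, its middle 38 above the bench. At 0 it points along the jig's -x, at 1.57 along +y. Stiff, 0.025 N m, stays where left. The headed pin is on the front half, at x -14, y 66 when shut; the half must be within 3 of shut.
- hook_post (a point): On the upright steel post near the hook's end, 53 above the bench: the post is 7 thick, with a black ball 13 across on top (its top 66 above the bench). Here the hook is pushed or pinched. 47 from the pivot; when home at x -20, y 74 of the jig.
- castor_ball: Bystander: old dark castor with a ball wheel, 69x42x40, loose. Origin: centre of its underside.
- knob_red: Bystander: red-brown round drawer knob, 54 across, 38 high, loose. Origin: centre of its underside.
- knob_white: Bystander: white oval drawer knob, 33x53x20, loose. Origin: centre of its underside.

How it is judged:
By the outcome, as a careful person would: the job done as asked, in the order asked, and still so for the second after the job is handed in, with the robot touching nothing.
It also fails if it takes over 66 s, if anything falls off the work surface, if the arm or the gripper's body presses on something with over 40 N, if the wrist force passes 120 N, or if a joint passes its speed limit or range.

## Robot

A 7-joint arm with a two-finger parallel gripper is mounted at the origin on a cart in front of the work surface, level with it; the furniture and walls round the work are solid. World frame = base frame: x ahead of the robot, y to its left, z up, the work surface at z = 0. Lengths are in mm, angles in rad, forces in N, time in s.
With the tool pointing down it reaches from about 425 to 875 mm from the base axis. Payload 9.9 kg.
Tool frame: the origin (TCP) lies on the front face of the gripper's body, between the roots of the fingers; the fingertips stand env.tip_extent ahead of it and the grasp point (between the pads) lies 54 mm ahead of it (env.tip_extent is the distance from the TCP to the fingertips, in mm); z points along the fingers, y is the line along which they close (so a half turn about z gives the same grasp; the last joint's range is limited). The gripper opens to 85 mm and grips with 20 to 120 N. Pads are 22 mm wide; open, the fingers measure 114 mm over their backs; the gripper's body (76 mm by 85 mm) begins 54 mm behind the grasp point. The pads swing forward as they close: fully open they stand 13 mm farther back than shut.
Start: joints at [1.032, 0.576, 0.025, 1.437, -0.015, 1.129, -0.057], TCP at [296.521, -606.388, 303.889] pointing down, gripper open.
Joint ranges: [-2.76, 2.76], [-0.34, 2.15], [-1.52, 1.57], [0.19, 2.46], [-1.09, 4.23], [0.17, 1.99], [-2.82, 2.82]. Speed limits (rad/s): [2.22, 2.22, 3.01, 3.01, 3.14, 3.14, 3.14].

## Interface

Orientations are given as a rotation vector (axis times angle).
In Python, from cell import env gives the robot as it stands.
- The arm moves only by the tool servo_tool, never from a script. Its arguments are lists of equal length, an entry for each row: "slide": the shift along the tool's x, y, z each as a share of 250 mm, from -1 to 1, a list of three; "angular": the turn, a rotation vector about the tool's x, y, z each as a share of 0.5 rad, from -1 to 1, a list of three; "gripper": the opening, from 0 (shut) to 1 (fully open). In form: {"slide": [[x, y, z], ...], "angular": [[wx, wy, wz], ...], "gripper": [gripper, ...]}. A call has 1 to 12 rows; each row is the pose to reach, as a shift and turn from the pose commanded when the call began, along the tool's axes at that moment; what a row does not reach only later rows make up. A row lasts 1/8 s, in which the tool goes at most 62.5 mm and 10.7 degrees, less where a joint would pass 70% of its speed; a pose out of reach is approached as far as the arm can. A call with a number of a shift or a turn outside -1 to 1 is refused whole. A call with a gripper value outside its range is refused whole. The fingers move at their own pace and stop on an object; the grip force is fixed at half the most. Time passes only in rows, so rows that repeat a pose let the fingers close. It gives the time, the measured TCP pose, the force, the opening and the grip force at its end, in the units of the state.
- env.state(): the state, without advancing time (a new reading comes with each control period).
- env.grab_frame(name): name is "scene" or "top" or "wrist"; returns the picture (420x560x3 uint8, blue, green, red); there is no depth.
- env.camera_model(name): a dict with "vfov" (degrees; the focal length in pixels is half the picture's height over the tangent of half this angle, whatever the lens; pixels are square), "cx", "cy" (the principal point, pixels), "origin" and "attitude" of the camera in the world. Camera axes: x right, y down, z forward; pixel columns grow to the right and rows downward; lengths in mm; the calibration is good to about 2 mm. A picture is of the moment at which its call begins: read the wrist's pose just before it. camera_model takes no time and is no camera call; for the wrist camera it gives the pose at the moment of the call.
- env.job_done(): hands the job in; it is judged then, once.
The state is a dict: "time_s": time; "joint_pos": joint angles; "qvel": joint speeds; "effort": joint torques, N m; "eef_pos": TCP position; "ee_rot": TCP orientation; "force": force on the tool from outside, world axes, zero at the start; "torque": the same for the moment, N m; "grip_width": finger opening in mm; "finger_force": force on a finger pad.
Only numpy, scipy, OpenCV 4.12 (cv2) and the standard library are available. Lean on these libraries where they do the work, as an engineer would, in place of code of your own. Each camera call takes 0.05 s, during which the arm holds its last target. There are 200 camera calls.

## Working session

There is one attempt and no reset: what is moved stays moved. The work goes in short steps, Python scripts to look and compute and a tool call to move; the robot and the scene stay as the last step left them, time stands still between calls to the robot, and variables do not carry over. Pictures are saved under pics/ and viewed, at most 10 in all, crops included, and the job is handed in when it is done.

Besides the shell and the picture viewer there is one more tool, called after "Request:" as name(argument=value, ...), one argument or row to a line, values as JSON. servo_tool: Moves the arm, as the interface text tells. Shift numbers are shares of 250 mm and turn numbers shares of 0.5 rad, none past 1 either way. Its arguments: {"type":"object","properties":{"slide":{"type":"array"},"angular":{"type":"array"},"gripper":{"type":"array"}},"required":["slide","angular","gripper"]}

```bash
ls; mkdir -p pics; python3 - <<'E'
from cell import env
import cv2,numpy as np
s=env.state();print({k:np.round(v,3).tolist() for k,v in s.items()},env.tip_extent)
for n in("scene","top"):
    c=env.camera_model(n);print(n,c)
    cv2.imwrite(f"pics/{n}0.png",env.grab_frame(n))
E
```

```text
pics
{'time_s': 0.0, 'joint_pos': [1.032, 0.577, 0.025, 1.438, -0.015, 1.129, -0.057], 'qvel': [0.001, -0.002, -0.001, -0.002, -0.001, -0.0, 0.001], 'effort': [0.0, -76.577, 2.25, -28.597, 0.015, 0.013, -0.0], 'eef_pos': [296.399, -606.08, 303.031], 'ee_rot': [-3.059, -0.708, 0.001], 'force': [0.09, 0.595, 0.263], 'torque': [0.012, 0.005, -0.025], 'finger_force': 0.0, 'grip_width': 85.396} 72.6
scene {'vfov': 55.69552272838956, 'cx': 277.3780359361731, 'cy': 213.74336775304286, 'origin': array([245.3221688 , 480.77873239, 775.94563641]), 'attitude': array([-0.66023819,  2.72878822, -1.02220516])}
top {'vfov': 44.76695515995455, 'cx': 273.09441175501735, 'cy': 205.08355308283276, 'origin': array([ 424.01276242,    7.85557528, 1049.42435467]), 'attitude': array([-2.19153119,  2.16375236, -0.10107316])}
```

View pics/scene0.png

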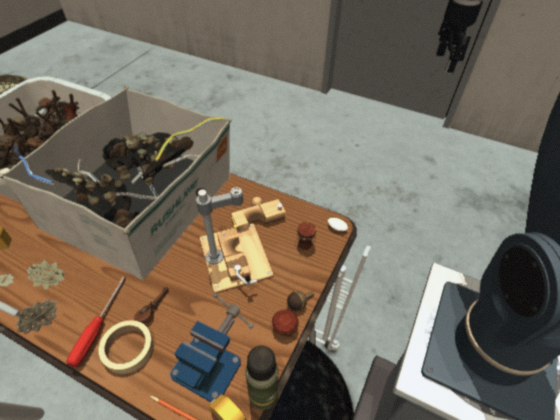

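View pics/top0.png

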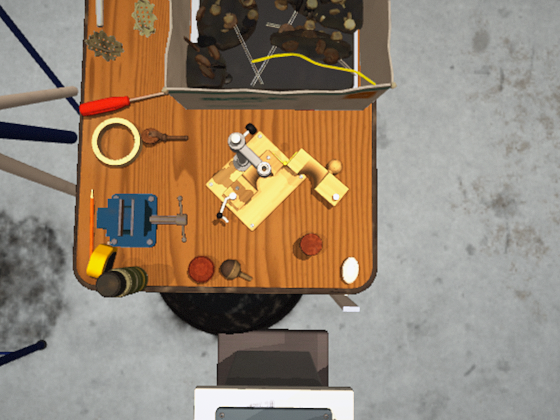

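The scene view shows the jig mid-bench with its front half open. In the top view the foot is at about (311,243), the bush at (264,170), the column at (237,140), the hook near (225,208), the front half running from (297,165) to (340,195), and the bystanders at (350,270), (201,268) and (235,268). I'll zoom in on the jig next.

```bash
python3 - <<'E'
import cv2
a=cv2.imread("pics/top0.png")[115:290,190:370]
cv2.imwrite("pics/topc.png",cv2.resize(a,None,fx=3.4,fy=3.4,interpolation=cv2.INTER_CUBIC))
a=cv2.imread("pics/scene0.png")[180:350,180:360]
cv2.imwrite("pics/scenec.png",cv2.resize(a,None,fx=3.5,fy=3.5,interpolation=cv2.INTER_CUBIC))
E
cat > h.py <<'E'
from cell import env
import cv2,numpy as np
from scipy.spatial.transform import Rotation as R
def ray(c,u,v):
    f=210/np.tan(np.radians(c["vfov"]/2))
    d=R.from_rotvec(c["attitude"]).apply([(u-c["cx"])/f,(v-c["cy"])/f,1]);return np.array(c["origin"]),d
def plane(c,u,v,z):
    o,d=ray(c,u,v);return o+d*(z-o[2])/d[2]
def proj(c,p):
    f=210/np.tan(np.radians(c["vfov"]/2))
    q=R.from_rotvec(c["attitude"]).inv().apply(np.atleast_2d(p)-c["origin"]);return np.c_[c["cx"]+f*q[:,0]/q[:,2],c["cy"]+f*q[:,1]/q[:,2]]
E
```

```text
(no output)
```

View pics/topc.png

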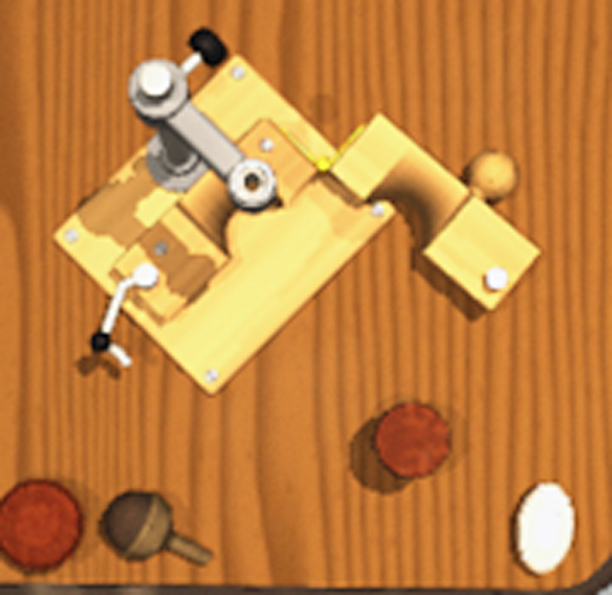

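View pics/scenec.png

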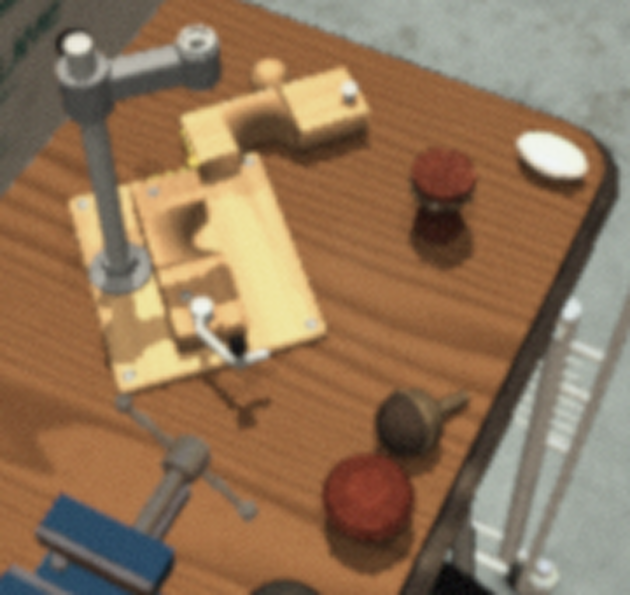

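The crop gives the plate corners (topc px) at (55,235), (210,393), (392,205) and (238,55). The foot's top centre is at (412,440), the hook ball at (100,342), the pin on the front half at (496,280) and its free-end corners at (540,252) and (492,310).

```bash
python3 - <<'E'
from h import *
c=env.camera_model("top");cs=env.camera_model("scene")
P=lambda u,v,z:plane(c,190+u/3.4,115+v/3.4,z)[:2]
S=lambda u,v,z:plane(cs,180+u/3.5,180+v/3.5,z)[:2]
J=np.array([[88,89],[-50,89],[-50,-71],[88,-71]])
def fit(W):
    W=np.array(W);a=J-J.mean(0);b=W-W.mean(0)
    t=np.arctan2((a[:,0]*b[:,1]-a[:,1]*b[:,0]).sum(),(a*b).sum());r=np.array([[np.cos(t),-np.sin(t)],[np.sin(t),np.cos(t)]])
    o=W.mean(0)-r@J.mean(0);print("jig",o.round(1),t.round(4),(W-(J@r.T+o)).round(1).tolist());return o,t,r
o,t,r=fit([P(55,235,9),P(210,393,9),P(392,205,9),P(238,55,9)])
fit([S(122,392,9),S(327,330,9),S(253,155,9),S(70,200,9)])
print("foot",P(412,440,58),S(443,175,58))
inv=lambda w:r.T@(np.array(w)-o)
print("bush top",inv(P(252,183,208)),inv(S(199,38,208)))
for n,w in dict(hookball=P(100,342,60),hookballS=S(237,345,60),pin=P(496,280,40),pinS=S(350,92,40),end1=P(540,252,31),end2=P(492,310,31),white=P(545,528,10),red=P(38,525,38),castor=P(137,525,30)).items(): print(n,np.round(w,1),inv(w).round(1))
def ang(p,q): 
  a=np.array(p)-[0,-56];b=inv(q)-[0,-56];return np.arctan2(a[1],a[0])*0+ (np.arctan2(b[1],b[0])-np.arctan2(a[1],a[0]))%6.283
print("front",ang([-14,66],P(496,280,40)),ang([-46,76],P(540,252,31)),ang([0,76],P(492,310,31)))
h=inv(P(100,342,60))-[26,66];print("hook r",np.hypot(*h),(np.arctan2(8,-46)-np.arctan2(h[1],h[0])))
E
```

```text
jig [561.3  20.7] 0.8035 [[-0.0, -3.3], [1.5, 0.9], [1.6, 3.5], [-3.1, -1.1]]
jig [562.4  25.1] 0.8091 [[-0.4, -1.9], [2.3, -0.7], [0.4, 4.4], [-2.3, -1.8]]
foot [436.86869611 -70.15928215] [438.68203707 -64.26521563]
bush top [-1.07749867  1.38521796] [2.1150954  0.77028858]
hookball [490.5 108.7] [ 14.2 112.1]
hookballS [494.  112.3] [ 19.2 112.1]
pin [ 531.2 -120.2] [-122.4  -76.1]
pinS [ 533.4 -116.4] [-118.  -75.]
end1 [ 549.1 -147.4] [-129.5 -107.9]
end2 [ 514.3 -119. ] [-133.2  -63.1]
white [ 386.2 -153.5] [-246.9    5.1]
red [385.3 144.5] [-33.  212.6]
castor [385.7  87.9] [-73.5 173. ]
front 1.6191411735089538 1.6164310365437613 1.6240701689174681
hook r 47.634697215175365 1.1477865780113625
```

```bash
cat >> h.py <<'E'
J0=np.array([562.,23.]);JT=0.806
def j2w(x,y,z): return np.array([J0[0]+np.cos(JT)*x-np.sin(JT)*y,J0[1]+np.sin(JT)*x+np.cos(JT)*y,z])
def rot(psi,th):
    c,s=np.cos(psi),np.sin(psi);z=np.array([np.sin(th)*c,np.sin(th)*s,-np.cos(th)]);x=np.array([np.cos(th)*c,np.cos(th)*s,np.sin(th)])
    return R.from_matrix(np.c_[x,np.cross(z,x),z])
def go(p,psi,th,pos=None,Rr=None,d=None):
    """TCP target -> shares; if d given, p is the point d ahead of TCP"""
    s=env.state();T=rot(psi,th);p=np.array(p,float)
    if d is not None: p=p-d*T.as_matrix()[:,2]
    p0=s["eef_pos"] if pos is None else pos;R0=R.from_rotvec(s["ee_rot"]) if Rr is None else Rr
    sl=R0.inv().apply(p-p0)/250;an=(R0.inv()*T).as_rotvec()/.5
    print("tcp",p.round(1),"slide",sl.round(3).tolist(),"ang",an.round(3).tolist(),"mm",(np.linalg.norm(sl)*250).round(0))
    return p,T
def st():
    s=env.state();m=R.from_rotvec(s["ee_rot"]).as_matrix();z=m[:,2]
    print("t",round(s["time_s"],2),"tcp",np.round(s["eef_pos"],1),"psi",np.arctan2(m[1,0],m[0,0]).round(3),"th",np.arctan2(m[2,0],-m[2,2]).round(3),"z",z.round(2),"q",np.round(s["joint_pos"],2),"F",np.round(s["force"],1),"w",np.round(s["grip_width"],1),"ff",np.round(s["finger_force"],1))
E
python3 - <<'E'
from h import *
c=env.camera_model("wrist");s=env.state();print(c,R.from_rotvec(s["ee_rot"]).inv().apply(c["origin"]-s["eef_pos"]),(R.from_rotvec(s["ee_rot"]).inv()*R.from_rotvec(c["attitude"])).as_matrix().round(2))
go([437,-120,260],1.45,0)
E
```

```text
{'vfov': 68.27427657799981, 'cx': 280.74581077680375, 'cy': 208.1074212695106, 'origin': array([ 358.68285426, -575.29311879,  373.58332084]), 'attitude': array([ 2.46042099, -1.5346275 , -0.2163732 ])} [ 69.4747276   -0.43082978 -70.44625031] [[ 0.   -0.96 -0.27]
 [ 1.    0.   -0.  ]
 [ 0.   -0.27  0.96]]
tcp [ 437. -120.  260.] slide [1.359, -1.499, 0.175] ang [-0.003, -0.001, -1.99] mm 508.0
```

Request:
servo_tool(
  slide=[
    [0.9, -1.0, 0.1],
    [0.9, -1.0, 0.1],
    [0.9, -1.0, 0.1],
    [0.9, -1.0, 0.1],
    [0.9, -1.0, 0.1],
    [0.9, -1.0, 0.1],
  ],
  angular=[
    [0, 0, -1],
    [0, 0, -1],
    [0, 0, -1],
    [0, 0, -1],
    [0, 0, -1],
    [0, 0, -1],
  ],
  gripper=[1, 1, 1, 1, 1, 1],
)

```text
time_s: 0.85
eef_pos: [389.5, -279.2, 278.7]
ee_rot: [-2.786, -1.449, -0.0]
force: [0.2, -0.7, 0.1]
grip_width: 85.2
finger_force: 0.0
```

```bash
python3 - <<'E'
from h import *
st();go([437,-120,260],1.45,0)
E
```

```text
t 0.85 tcp [ 389.5 -279.2  278.7] psi 0.959 th 0.001 z [-0.  0. -1.] q [ 0.65  0.32 -0.17  1.97  0.07  0.86 -0.16] F [ 0.2 -0.7  0.1] w 85.2 ff 0.0
tcp [ 437. -120.  260.] slide [0.631, -0.21, 0.076] ang [-0.002, -0.002, -0.982] mm 167.0
```

Request:
servo_tool(
  slide=[
    [0.63, -0.21, 0.076],
    [0.63, -0.21, 0.076],
    [0.63, -0.21, 0.076],
    [0.63, -0.21, 0.076],
    [0.63, -0.21, 0.076],
  ],
  angular=[
    [0, 0, -0.98],
    [0, 0, -0.98],
    [0, 0, -0.98],
    [0, 0, -0.98],
    [0, 0, -0.98],
  ],
  gripper=[1, 1, 1, 1, 1],
)

```text
time_s: 1.48
eef_pos: [436.7, -124.7, 259.8]
ee_rot: [-2.358, -2.076, 0.001]
force: [-0.3, -0.5, -0.7]
grip_width: 85.4
finger_force: 0.0
```

```bash
python3 - <<'E'
from h import *
st()
c=env.camera_model("wrist");im=env.grab_frame("wrist");cv2.imwrite("pics/w1.png",im)
print(proj(c,[[437,-67,58],[386,-153,20],j2w(0,0,9)]).round())
np.save("w1.npy",np.r_[c["origin"],c["attitude"]])
E
```

```text
t 1.48 tcp [ 436.7 -124.7  259.8] psi 1.443 th -0.0 z [-0. -0. -1.] q [ 0.43  0.32 -0.33  2.05  0.14  0.8  -0.12] F [-0.3 -0.5 -0.7] w 85.4 ff 0.0
[[273. 135.]
 [237. 223.]
 [396.  15.]]
```

View pics/w1.png

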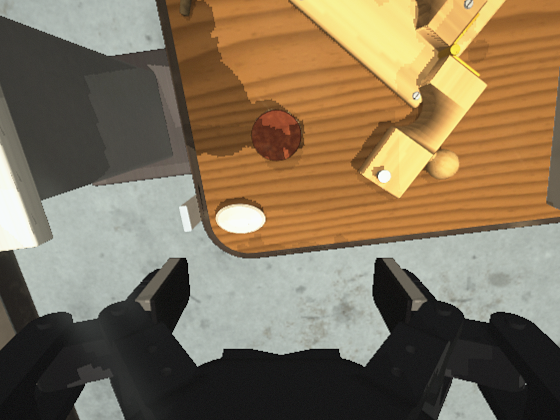

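The wrist view puts the foot's top disc at about (277,135), which agrees with the prediction of (273,135). The plate corner is at (420,105), the hinge at (456,50) and the pin at (384,177).

```bash
python3 - <<'E'
from h import *
c=env.camera_model("wrist")
f=plane(c,277,135,58);print("foot",f,[np.linalg.norm(plane(c,a,135,58)-plane(c,b,135,58)) for a,b in[(250,303)]])
print("corner",plane(c,420,105,9),j2w(-50,-71,9));print("pin",plane(c,384,177,40),"hinge",plane(c,456,50,33),j2w(0,-56,31))
go([f[0],f[1],130],1.45,.66,d=54);go([f[0],f[1],47],1.45,.66,d=54)
print(env.tip_extent)
E
```

```text
foot [440.52248477 -67.72730587  58.        ] [np.float64(45.384524956671164)]
corner [583.01363504 -59.28594675   9.        ] [578.60865806 -62.2358638    9.        ]
pin [ 535.58088839 -119.84089905   40.        ] hinge [604.09172308 -17.22171197  33.        ] [602.40531005 -15.77384324  31.        ]
tcp [ 436.5 -100.6  172.7] slide [0.098, -0.013, 0.349] ang [0.004, 1.321, -0.015] mm 91.0
tcp [ 436.5 -100.6   89.7] slide [0.098, -0.012, 0.681] ang [0.004, 1.321, -0.015] mm 172.0
72.6
```

Request:
servo_tool(
  slide=[
    [0.05, -0.01, 0.2],
    [0.05, -0.01, 0.2],
    [0.05, -0.01, 0.2],
    [0.05, -0.01, 0.2],
  ],
  angular=[
    [0, 1, 0],
    [0, 1, 0],
    [0, 1, 0],
    [0, 1, 0],
  ],
  gripper=[1, 1, 1, 1],
)

```text
time_s: 2.02
eef_pos: [435.3, -114.8, 208.7]
ee_rot: [-2.08, -1.817, -0.529]
force: [-0.1, 0.5, 0.4]
grip_width: 85.2
finger_force: 0.0
```

```bash
python3 - <<'E'
from h import *
st();go([439.5,-67.5,130],1.45,.66,d=54)
E
```

```text
t 2.02 tcp [ 435.3 -114.8  208.7] psi 1.436 th 0.501 z [ 0.06  0.48 -0.88] q [ 0.87  0.53 -0.61  2.07 -0.3   0.75  0.41] F [-0.1  0.5  0.4] w 85.2 ff 0.0
tcp [ 435.5 -100.4  172.7] slide [-0.019, -0.007, 0.154] ang [0.011, 0.319, -0.024] mm 39.0
```

Request:
servo_tool(
  slide=[
    [-0.02, -0.007, 0.15],
    [-0.02, -0.007, 0.15],
    [-0.02, -0.007, 0.15],
  ],
  angular=[
    [0, 0.32, -0.02],
    [0, 0.32, -0.02],
    [0, 0.32, -0.02],
  ],
  gripper=[1, 1, 1],
)

```text
time_s: 2.4
eef_pos: [436.3, -97.4, 175.7]
ee_rot: [-1.963, -1.75, -0.673]
force: [0.3, -0.3, 1.4]
grip_width: 85.5
finger_force: 0.0
```

```bash
python3 - <<'E'
from h import *
st();c=env.camera_model("wrist");im=env.grab_frame("wrist");cv2.imwrite("pics/w2.png",im)
print(proj(c,[[439.5,-67.5,58]]).round(),plane(c,280,200,58))
go([439.5,-67.5,47],1.45,.66,d=54)
E
```

```text
t 2.4 tcp [436.3 -97.4 175.7] psi 1.459 th 0.656 z [ 0.08  0.6  -0.79] q [ 0.94  0.66 -0.69  2.09 -0.38  0.7   0.53] F [ 0.3 -0.3  1.4] w 85.5 ff 0.0
[[279. 304.]] [448.49794369   7.27680828  58.        ]
tcp [ 435.5 -100.4   89.7] slide [-0.221, -0.006, 0.267] ang [0.006, 0.01, 0.017] mm 87.0
```

View pics/w2.png

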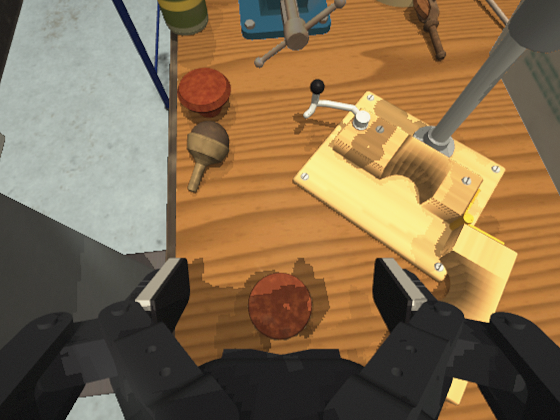

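The foot disc is at (280,305), on the prediction and centred between the fingers. The plate corners are at (294,179), (371,93), (505,168) and (441,282).

Request:
servo_tool(
  slide=[
    [-0.11, -0.003, 0.13],
    [-0.22, -0.006, 0.267],
    [-0.22, -0.006, 0.267],
    [-0.22, -0.006, 0.267],
  ],
  angular=[
    [0, 0, 0],
    [0, 0.01, 0.01],
    [0, 0.01, 0.01],
    [0, 0.01, 0.01],
  ],
  gripper=[1, 1, 1, 1],
)

```text
time_s: 2.95
eef_pos: [435.6, -99.8, 90.5]
ee_rot: [-1.962, -1.742, -0.68]
force: [0.4, 0.3, -0.2]
grip_width: 85.2
finger_force: 0.0
```

```bash
python3 - <<'E'
from h import *
st()
c=env.camera_model("wrist");im=env.grab_frame("wrist");cv2.imwrite("pics/w3.png",im)
print(proj(c,[[439.5,-67.5,58],j2w(-50,89,9)]).round())
E
```

```text
t 2.95 tcp [435.6 -99.8  90.5] psi 1.455 th 0.663 z [ 0.08  0.61 -0.79] q [ 0.92  0.82 -0.66  2.13 -0.35  0.52  0.59] F [ 0.4  0.3 -0.2] w 85.2 ff 0.0
[[280. 281.]
 [294. 122.]]
```

View pics/w3.png

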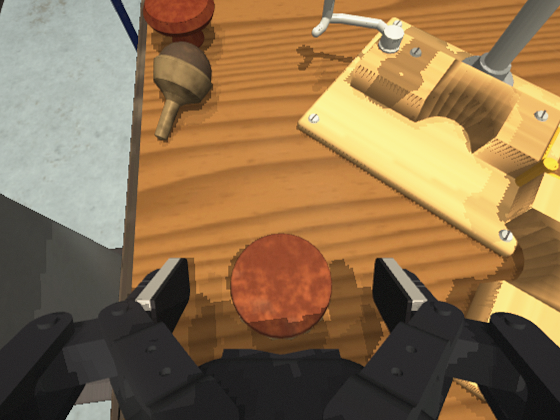

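The foot disc is at (281,285), centred between the pads, so I'll close and lift.

Request:
servo_tool(
  slide=[
    [0, 0, 0],
    [0, 0, 0],
    [0, 0, 0],
    [0, 0, 0],
    [0, 0, 0],
    [0, 0, 0],
    [0.05, 0, -0.064],
    [0.1, 0, -0.128],
    [0.1, 0, -0.128],
  ],
  angular=[
    [0, 0, 0],
    [0, 0, 0],
    [0, 0, 0],
    [0, 0, 0],
    [0, 0, 0],
    [0, 0, 0],
    [0, 0, 0],
    [0, 0, 0],
    [0, 0, 0],
  ],
  gripper=[0, 0, 0, 0, 0, 0, 0, 0, 0],
)

```text
time_s: 4.12
eef_pos: [435.0, -100.4, 129.5]
ee_rot: [-1.962, -1.74, -0.68]
force: [1.1, -0.4, -0.9]
grip_width: 41.2
finger_force: 60.6
```

```bash
python3 - <<'E'
from h import *
st();print(env.tip_extent)
c=env.camera_model("wrist");im=env.grab_frame("wrist");cv2.imwrite("pics/w4.png",im)
s=env.camera_model("scene");im2=env.grab_frame("scene");u=proj(s,[[439,-67,90]])[0].astype(int);print(u)
a=im2[u[1]-50:u[1]+55,u[0]-65:u[0]+75]
cv2.imwrite("pics/w4c.png",np.hstack([cv2.resize(a,(400,300),interpolation=2),cv2.resize(im,(400,300))]))
E
```

```text
t 4.12 tcp [ 435.  -100.4  129.5] psi 1.452 th 0.664 z [ 0.08  0.61 -0.79] q [ 0.94  0.75 -0.67  2.12 -0.36  0.6   0.57] F [ 1.1 -0.4 -0.9] w 41.2 ff 60.6
72.6
[307 220]
```

View pics/w4c.png

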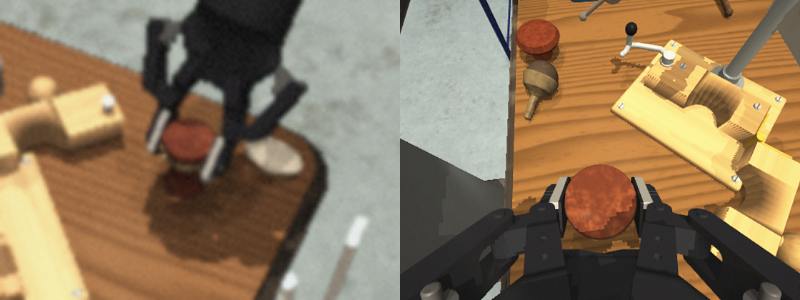

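```bash
cat >> h.py <<'E'
def disc(im,c,z,roi=(150,100,420,350)):
    h=cv2.cvtColor(im,cv2.COLOR_BGR2HSV);m=(((h[...,0]<9)|(h[...,0]>172))&(h[...,1]>120)&(h[...,2]>50)).astype(np.uint8)*255
    k=np.zeros_like(m);k[roi[1]:roi[3],roi[0]:roi[2]]=m[roi[1]:roi[3],roi[0]:roi[2]]
    k=cv2.morphologyEx(k,cv2.MORPH_OPEN,np.ones((5,5)))
    q=max(cv2.findContours(k,0,1)[0],key=cv2.contourArea);q=cv2.convexHull(q)[:,0].astype(float)
    w=np.array([plane(c,u,v,z)[:2] for u,v in q],np.float32);e=cv2.fitEllipse(w);print("px",cv2.boundingRect(q.astype(np.float32)),"ellipse",np.round(e[0],1),np.round(e[1],1),round(e[2]));return np.array(e[0])
E
python3 - <<'E'
from h import *
c=env.camera_model("wrist");im=cv2.imread("pics/w4.png");s=env.state()
e=disc(im,c,97)
print("rel to tcp along psi / y:",R.from_rotvec(s["ee_rot"]).inv().apply(np.r_[e,97]-s["eef_pos"]))
t=np.array([[294,179],[371,93],[505,168],[441,282]])
# jig fit from pics/w2 pose (tcp [436.3 -97.4 175.7] psi 1.459 th .656)
T2=rot(1.459,.656);T=R.from_rotvec(s["ee_rot"])
c2=dict(c);c2["origin"]=T2.apply(T.inv().apply(c["origin"]-s["eef_pos"]))+[436.3,-97.4,175.7];c2["attitude"]=(T2*T.inv()*R.from_rotvec(c["attitude"])).as_rotvec()
W=np.array([plane(c2,u,v,9)[:2] for u,v in t]);J=np.array([[-50,89],[88,89],[88,-71],[-50,-71]])
a=(J-J.mean(0))@[1,1j];b=(W-W.mean(0))@[1,1j];th=np.angle((b*a.conj()).sum());k=np.abs((b*a.conj()).sum())/(abs(a)**2).sum()
r=np.array([[np.cos(th),-np.sin(th)],[np.sin(th),np.cos(th)]]);print("jig",W.mean(0)-r@J.mean(0),th,k,(W-W.mean(0)-(J-J.mean(0))@r.T).round(1).tolist())
E
```

```text
px (254, 243, 32, 27) ellipse [436.1 -57. ] [12.  15.3] 79
rel to tcp along psi / y: [14.64832239 -3.80547071 51.33396697]
jig [561.15647667  21.99841095] 0.7942495707951531 0.9687445246194238 [[2.6, -0.1], [1.8, -4.7], [-3.3, 2.6], [-1.1, 2.2]]
```

```bash
sed -i 's/^J0=.*/J0=np.array([561.5,22.5]);JT=0.803/' h.py; python3 - <<'E'
from h import *
c=env.camera_model("wrist");s=env.state();T=R.from_rotvec(s["ee_rot"])
im=cv2.imread("pics/w4.png");print(im[283,[225,228,231,234,240,281,325,330,335]].tolist(),im[[228,231,234,240,330,335,338,342],281].tolist())
P=[plane(c,u,v,97) for u,v in((231,283),(332,283),(281,231),(281,336),(281,283))]
print(np.linalg.norm(P[0]-P[1]),np.linalg.norm(P[2]-P[3]))
ce=(P[2]+P[3])/2;ce[2]-=58;print("foot base centre",ce,"in tool",T.inv().apply(ce-s["eef_pos"]))
for j,z in(((-130,0),110),((-60,0),60),((0,0),60)):
    go(j2w(*j,z),JT,.70,d=54)
E
```

```text
[[43, 46, 49], [19, 22, 23], [46, 75, 144], [50, 82, 162], [50, 83, 167], [47, 76, 155], [35, 57, 112], [32, 51, 99], [15, 18, 18]] [[65, 129, 191], [46, 72, 143], [49, 80, 162], [50, 80, 158], [35, 54, 106], [28, 42, 70], [38, 67, 100], [32, 61, 89]]
41.55110208737535 42.58780291253185
foot base centre [438.60431552 -67.92968087  39.        ] in tool [-29.3896575   -0.10892065  90.52627421]
tcp [447.  -96.1 151.3] slide [0.075, 0.048, -0.058] ang [-0.811, 0.067, 1.006] mm 26.0
tcp [495.7 -45.7 101.3] slide [0.127, 0.216, 0.238] ang [-0.811, 0.067, 1.006] mm 86.0
tcp [537.3  -2.5 101.3] slide [0.278, 0.36, 0.356] ang [-0.811, 0.067, 1.006] mm 144.0
```

```bash
cat >> h.py <<'E'
FT=np.array([-29.4,0,90.5])
def foot(j,z,psi=None,th=.664):
    psi=JT if psi is None else psi
    return go(j2w(j[0],j[1],z)-rot(psi,th).apply(FT),psi,th)
E
python3 - <<'E'
from h import *
foot((-110,10),39,psi=1.1);foot((-60,0),30)
E
```

```text
tcp [463.1 -78.8 128.4] slide [0.078, 0.103, 0.062] ang [-0.426, -0.002, 0.553] mm 36.0
tcp [497.2 -44.1 119.4] slide [0.177, 0.221, 0.185] ang [-0.793, -0.003, 1.02] mm 85.0
```

Request:
servo_tool(
  slide=[
    [0.04, 0.05, 0.03],
    [0.08, 0.1, 0.06],
    [0.12, 0.15, 0.12],
    [0.17, 0.22, 0.16],
    [0.17, 0.22, 0.16],
    [0.17, 0.22, 0.16],
  ],
  angular=[
    [-0.2, 0, 0.25],
    [-0.4, 0, 0.5],
    [-0.6, 0, 0.77],
    [-0.78, 0, 1],
    [-0.78, 0, 1],
    [-0.78, 0, 1],
  ],
  gripper=[0, 0, 0, 0, 0, 0],
)

```text
time_s: 4.97
eef_pos: [507.6, -67.2, 142.1]
ee_rot: [-2.503, -1.097, -0.825]
force: [-0.7, 0.2, -1.6]
grip_width: 41.4
finger_force: 61.4
```

```bash
python3 - <<'E'
from h import *
st()
foot((-60,0),25);foot((-25,0),14);foot((0,0),11)
c=env.camera_model("wrist");im=env.grab_frame("wrist");cv2.imwrite("pics/w5.png",im)
print(proj(c,[j2w(46,-52,31),j2w(46,76,31),j2w(0,76,31),j2w(0,-52,31),j2w(-50,89,9),j2w(88,89,9),j2w(0,0,9)]).round().tolist())
E
```

```text
t 4.97 tcp [507.6 -67.2 142.1] psi 0.813 th 0.651 z [ 0.39  0.47 -0.8 ] q [ 0.86  0.7  -0.74  2.24 -1.09  0.17  0.63] F [-0.7  0.2 -1.6] w 41.4 ff 61.4
tcp [497.2 -44.1 114.4] slide [-0.037, -0.089, 0.115] ang [-0.089, 0.028, 0.016] mm 37.0
tcp [521.5 -19.  103.4] slide [0.048, -0.083, 0.234] ang [-0.089, 0.028, 0.016] mm 63.0
tcp [538.8  -1.  100.4] slide [0.12, -0.079, 0.304] ang [-0.089, 0.028, 0.016] mm 84.0
[[328.0, 146.0], [168.0, 144.0], [157.0, 197.0], [330.0, 200.0], [140.0, 269.0], [170.0, 118.0], [261.0, 210.0]]
```

View pics/w5.png

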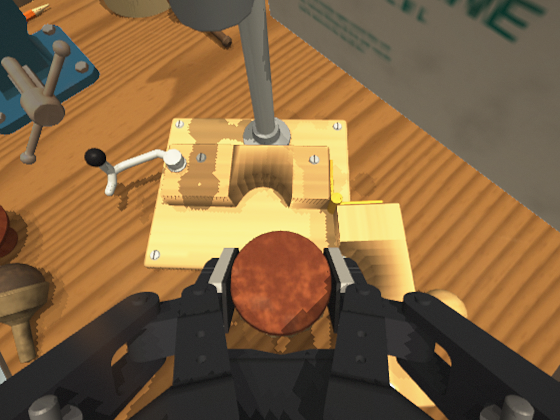

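The wrist view shows the rear half's notch centred at (262,190) and the rear half's corners on prediction. The foot is held upright, its top disc at (281,283). Two joints are on their limits, so I'll use a yaw of about 1.0 instead.

```bash
sed -i 's/^J0=.*/J0=np.array([562.,22.]);JT=0.803/' h.py; python3 - <<'E'
from h import *
foot((-50,0),22,psi=1.0)
E
```

```text
tcp [509.6 -41.4 111.4] slide [-0.009, -0.059, 0.149] ang [0.151, 0.021, -0.296] mm 40.0
```

Request:
servo_tool(
  slide=[
    [-0.005, -0.03, 0.075],
    [-0.009, -0.06, 0.15],
    [-0.009, -0.06, 0.15],
    [-0.009, -0.06, 0.15],
  ],
  angular=[
    [0.08, 0.01, -0.15],
    [0.15, 0.02, -0.3],
    [0.15, 0.02, -0.3],
    [0.15, 0.02, -0.3],
  ],
  gripper=[0, 0, 0, 0],
)

```text
time_s: 5.52
eef_pos: [510.0, -41.5, 112.1]
ee_rot: [-2.375, -1.299, -0.819]
force: [0.3, -0.6, -1.3]
grip_width: 41.2
finger_force: 61.4
```

```bash
python3 - <<'E'
from h import *
st()
print((R.from_rotvec(env.state()["ee_rot"]).as_matrix()[:,1]).round(3))
foot((-50,0),22,psi=1.0);foot((-20,0),12,psi=1.0);foot((0,0),11,psi=1.0)
E
```

```text
t 5.53 tcp [510.  -41.5 112.1] psi 1.001 th 0.664 z [ 0.33  0.52 -0.79] q [ 0.81  0.77 -0.73  2.23 -1.09  0.17  0.79] F [ 0.3 -0.6 -1.3] w 41.2 ff 61.4
[ 0.842 -0.54   0.001]
tcp [509.6 -41.4 111.4] slide [-0.002, -0.001, 0.002] ang [0.001, 0.001, 0.002] mm 1.0
tcp [530.5 -19.8 101.4] slide [0.066, 0.022, 0.106] ang [0.001, 0.001, 0.002] mm 32.0
tcp [544.4  -5.4 100.4] slide [0.125, 0.038, 0.158] ang [0.001, 0.001, 0.002] mm 51.0
```

Request:
servo_tool(
  slide=[
    [0.033, 0.011, 0.053],
    [0.066, 0.022, 0.106],
    [0.08, 0.026, 0.118],
    [0.094, 0.03, 0.131],
    [0.108, 0.034, 0.144],
    [0.118, 0.037, 0.152],
    [0.118, 0.037, 0.152],
  ],
  angular=[
    [0, 0, 0],
    [0, 0, 0],
    [0, 0, 0],
    [0, 0, 0],
    [0, 0, 0],
    [0, 0, 0],
    [0, 0, 0],
  ],
  gripper=[0, 0, 0, 0, 0, 0, 0],
)

```text
time_s: 6.4
eef_pos: [547.0, -10.7, 105.0]
ee_rot: [-2.366, -1.305, -0.807]
force: [-0.9, 0.2, -1.4]
grip_width: 41.3
finger_force: 61.4
```

```bash
python3 - <<'E'
from h import *
st()
foot((0,0),11,psi=1.0);foot((0,0),9,psi=1.0)
c=env.camera_model("wrist");im=env.grab_frame("wrist");cs=env.camera_model("scene");im2=env.grab_frame("scene")
u=proj(cs,[j2w(0,0,60)])[0].astype(int)
a=im2[u[1]-45:u[1]+60,u[0]-70:u[0]+70]
cv2.imwrite("pics/w6c.png",np.hstack([cv2.resize(a,(400,300),interpolation=2),cv2.resize(im,(400,300))]))
P=proj(c,[j2w(0,0,67)]);print(P)
E
```

```text
t 6.4 tcp [547.  -10.7 105. ] psi 1.005 th 0.661 z [ 0.32  0.52 -0.79] q [ 0.69  0.79 -0.69  2.16 -1.09  0.17  0.73] F [-0.9  0.2 -1.4] w 41.3 ff 61.4
tcp [544.4  -5.4 100.4] slide [-0.002, -0.02, 0.022] ang [-0.024, 0.006, 0.008] mm 7.0
tcp [544.4  -5.4  98.4] slide [-0.007, -0.02, 0.028] ang [-0.024, 0.006, 0.008] mm 9.0
[[271.45113391 275.13911654]]
```

View pics/w6c.png

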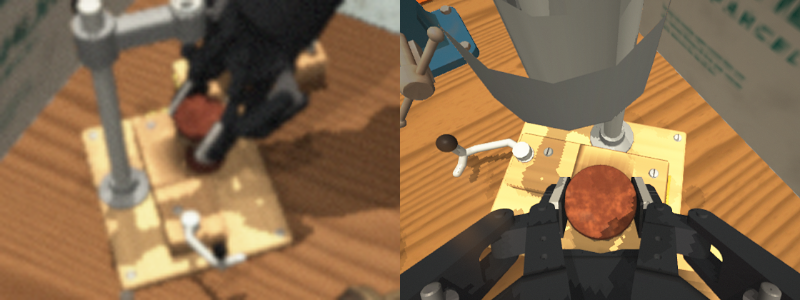

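The foot is close to the seat, but the wrist joints are again at their limits and the TCP stopped about 7 mm short. I'll turn the hand further about the foot's axis, which does no harm because the foot is round.

```bash
python3 - <<'E'
from h import *
foot((-10,-2),15,psi=1.25);foot((0,0),11,psi=1.25)
E
```

```text
tcp [546.2 -17.5 104.4] slide [-0.02, 0.012, -0.013] ang [0.284, 0.004, -0.387] mm 7.0
tcp [551.7  -9.  100.4] slide [0.002, 0.012, 0.025] ang [0.284, 0.004, -0.387] mm 7.0
```

Request:
servo_tool(
  slide=[
    [-0.01, 0.006, -0.007],
    [-0.02, 0.012, -0.013],
    [-0.02, 0.012, -0.013],
    [-0.02, 0.012, -0.013],
  ],
  angular=[
    [0.14, 0, -0.19],
    [0.284, 0.004, -0.387],
    [0.284, 0.004, -0.387],
    [0.284, 0.004, -0.387],
  ],
  gripper=[0, 0, 0, 0],
)

```text
time_s: 7.0
eef_pos: [546.4, -17.2, 104.4]
ee_rot: [-2.156, -1.552, -0.744]
force: [-0.6, 0.8, -1.0]
grip_width: 41.5
finger_force: 61.4
```

```bash
python3 - <<'E'
from h import *
st()
foot((0,0),11,psi=1.25);foot((0.5,0),11,psi=1.25);foot((0,0),9,psi=1.25)
E
```

```text
t 7.0 tcp [546.4 -17.2 104.4] psi 1.248 th 0.664 z [ 0.2   0.58 -0.79] q [ 0.58  0.77 -0.47  2.06 -0.87  0.46  0.72] F [-0.6  0.8 -1. ] w 41.5 ff 61.4
tcp [551.7  -9.  100.4] slide [0.02, 0.009, 0.036] ang [0.003, -0.0, -0.003] mm 11.0
tcp [552.1  -8.6 100.4] slide [0.021, 0.01, 0.037] ang [0.003, -0.0, -0.003] mm 11.0
tcp [551.7  -9.   98.4] slide [0.015, 0.009, 0.043] ang [0.003, -0.0, -0.003] mm 12.0
```

Joint margins are good again. Moving into the notch and lowering slowly.

Request:
servo_tool(
  slide=[
    [0.007, 0.003, 0.012],
    [0.013, 0.006, 0.024],
    [0.02, 0.009, 0.036],
    [0.02, 0.009, 0.036],
    [0.02, 0.009, 0.036],
  ],
  angular=[
    [0, 0, 0],
    [0, 0, 0],
    [0, 0, 0],
    [0, 0, 0],
    [0, 0, 0],
  ],
  gripper=[0, 0, 0, 0, 0],
)

```text
time_s: 7.62
eef_pos: [551.7, -9.2, 100.5]
ee_rot: [-2.154, -1.555, -0.743]
force: [0.1, -0.8, -1.7]
grip_width: 41.2
finger_force: 61.4
```

```bash
python3 - <<'E'
from h import *
st();foot((0,0),11,psi=1.25);foot((0,0),9,psi=1.25)
E
```

```text
t 7.62 tcp [551.7  -9.2 100.5] psi 1.251 th 0.664 z [ 0.19  0.58 -0.79] q [ 0.56  0.78 -0.47  2.06 -0.87  0.44  0.72] F [ 0.1 -0.8 -1.7] w 41.2 ff 61.4
tcp [551.7  -9.  100.4] slide [0.001, -0.0, 0.001] ang [0.001, 0.0, 0.001] mm 0.0
tcp [551.7  -9.   98.4] slide [-0.004, -0.0, 0.007] ang [0.001, 0.0, 0.001] mm 2.0
```

Request:
servo_tool(
  slide=[
    [-0.0025, 0, 0.0032],
    [-0.005, 0, 0.0063],
    [-0.005, 0, 0.0063],
  ],
  angular=[
    [0, 0, 0],
    [0, 0, 0],
    [0, 0, 0],
  ],
  gripper=[0, 0, 0],
)

```text
time_s: 8.0
eef_pos: [551.7, -9.3, 98.4]
ee_rot: [-2.154, -1.554, -0.743]
force: [-0.4, 0.3, -0.6]
grip_width: 41.3
finger_force: 61.4
```

Request:
servo_tool(
  slide=[
    [-0.0025, 0, 0.0032],
    [-0.0025, 0, 0.0032],
  ],
  angular=[
    [0, 0, 0],
    [0, 0, 0],
  ],
  gripper=[0, 0],
)

```text
time_s: 8.25
eef_pos: [551.9, -9.0, 98.2]
ee_rot: [-2.153, -1.555, -0.744]
force: [-2.2, -1.8, 8.7]
grip_width: 41.3
finger_force: 62.2
```

The foot is on the plate: contact came at the expected height with 8.7 N. I'll nudge it along jig +x to check that it meets the rear seat.

Request:
servo_tool(
  slide=[
    [0.0055, 0.0017, 0],
    [0.0055, 0.0017, 0],
  ],
  angular=[
    [0, 0, 0],
    [0, 0, 0],
  ],
  gripper=[0, 0],
)

```text
time_s: 8.5
eef_pos: [552.6, -8.3, 98.4]
ee_rot: [-2.154, -1.555, -0.743]
force: [0.2, 0.4, -0.1]
grip_width: 41.6
finger_force: 61.6
```

Request:
servo_tool(
  slide=[
    [0.0028, 0.0017, 0.0022],
    [0.0028, 0.0017, 0.0022],
  ],
  angular=[
    [0, 0, 0],
    [0, 0, 0],
  ],
  gripper=[0, 0],
)

```text
time_s: 8.75
eef_pos: [553.1, -7.6, 98.3]
ee_rot: [-2.154, -1.555, -0.743]
force: [-1.6, -1.9, 3.6]
grip_width: 41.6
finger_force: 61.8
```

Request:
servo_tool(
  slide=[
    [0.0028, 0.0017, 0.0022],
    [0.0028, 0.0017, 0.0022],
  ],
  angular=[
    [0, 0, 0],
    [0, 0, 0],
  ],
  gripper=[0, 0],
)

```text
time_s: 9.0
eef_pos: [553.7, -6.9, 98.4]
ee_rot: [-2.154, -1.555, -0.743]
force: [-2.5, -2.9, 4.5]
grip_width: 41.4
finger_force: 61.9
```

```bash
python3 - <<'E'
from h import *
st();s=env.state();b=R.from_rotvec(s["ee_rot"]).apply(FT)+s["eef_pos"];d=b[:2]-J0
print("foot jig",np.cos(JT)*d[0]+np.sin(JT)*d[1],-np.sin(JT)*d[0]+np.cos(JT)*d[1],b[2])
E
```

```text
t 9.0 tcp [553.7  -6.9  98.4] psi 1.251 th 0.664 z [ 0.19  0.58 -0.79] q [ 0.56  0.78 -0.48  2.05 -0.88  0.44  0.72] F [-2.5 -2.9  4.5] w 41.4 ff 61.9
foot jig 2.832014194439404 -0.02552366013521823 8.970720557172385
```

Request:
servo_tool(
  slide=[
    [0.0028, 0.0017, 0.0022],
    [0.0056, 0.0034, 0.0044],
    [0.0056, 0.0034, 0.0044],
  ],
  angular=[
    [0, 0, 0],
    [0, 0, 0],
    [0, 0, 0],
  ],
  gripper=[0, 0, 0],
)

```text
time_s: 9.38
eef_pos: [554.1, -6.1, 98.5]
ee_rot: [-2.154, -1.554, -0.741]
force: [-8.5, -8.0, 13.0]
grip_width: 41.4
finger_force: 62.5
```

Firm contact with the rear seat (12 N). Now relieve it slightly, open, and retreat along the tool axis.

Request:
servo_tool(
  slide=[
    [-0.0042, -0.0025, -0.0033],
    [-0.0042, -0.0025, -0.0033],
    [-0.0042, -0.0025, -0.0033],
    [-0.0042, -0.0025, -0.0033],
    [-0.0042, -0.0025, -0.0033],
    [-0.0042, -0.0025, -0.1],
    [-0.0042, -0.0025, -0.25],
    [-0.0042, -0.0025, -0.45],
    [-0.0042, -0.0025, -0.45],
  ],
  angular=[
    [0, 0, 0],
    [0, 0, 0],
    [0, 0, 0],
    [0, 0, 0],
    [0, 0, 0],
    [0, 0, 0],
    [0, 0, 0],
    [0, 0, 0],
    [0, 0, 0],
  ],
  gripper=[0, 0.9, 0.9, 0.9, 0.9, 0.9, 0.9, 0.9, 0.9],
)

```text
time_s: 10.5
eef_pos: [533.2, -74.6, 188.3]
ee_rot: [-2.16, -1.556, -0.746]
force: [0.8, 0.0, -0.8]
grip_width: 76.7
finger_force: 0.0
```

```bash
sed -i 's/^J0=.*/J0=np.array([563.2,23.2]);JT=0.803/' h.py; python3 - <<'E'
from h import *
st()
c=env.camera_model("wrist");im=env.grab_frame("wrist");cv2.imwrite("pics/w7.png",im)
p=proj(c,[j2w(0,0,67),j2w(22,0,67),j2w(-22,0,67),j2w(0,22,67),j2w(0,-22,67)]).round(1);print(p.tolist())
h=cv2.cvtColor(im,cv2.COLOR_BGR2HSV)
u,v=p[0].astype(int)
print("row",[(x,h[v,x].tolist()) for x in range(u-60,u+64,6)]);print("col",[(y,h[y,u].tolist()) for y in range(v-60,min(v+64,419),6)])
E
```

```text
t 10.5 tcp [533.2 -74.6 188.3] psi 1.251 th 0.662 z [ 0.2   0.58 -0.79] q [ 0.62  0.61 -0.36  1.99 -0.75  0.71  0.62] F [ 0.8  0.  -0.8] w 76.7 ff 0.0
[[276.7, 206.7], [288.8, 183.5], [263.8, 231.5], [251.2, 195.5], [302.9, 218.4]]
row [(216, [22, 129, 250]), (222, [17, 143, 189]), (228, [16, 143, 109]), (234, [16, 144, 151]), (240, [16, 146, 162]), (246, [17, 145, 227]), (252, [9, 179, 189]), (258, [9, 181, 178]), (264, [8, 175, 163]), (270, [8, 176, 171]), (276, [8, 180, 149]), (282, [8, 176, 154]), (288, [9, 177, 157]), (294, [9, 178, 155]), (300, [8, 175, 144]), (306, [16, 150, 175]), (312, [16, 149, 207]), (318, [21, 129, 251]), (324, [21, 134, 249]), (330, [18, 134, 241]), (336, [18, 135, 240])]
col [(146, [17, 143, 195]), (152, [18, 141, 225]), (158, [18, 141, 215]), (164, [25, 118, 245]), (170, [28, 102, 254]), (176, [17, 148, 223]), (182, [9, 168, 155]), (188, [8, 179, 151]), (194, [8, 178, 152]), (200, [8, 178, 156]), (206, [8, 180, 149]), (212, [8, 181, 155]), (218, [9, 180, 180]), (224, [9, 177, 173]), (230, [9, 181, 176]), (236, [18, 124, 173]), (242, [8, 169, 86]), (248, [23, 123, 253]), (254, [24, 114, 252]), (260, [24, 114, 252]), (266, [24, 115, 252])]
```

The foot stands upright in the seat: its disc spans columns 249–303 and rows 179–233, centred on the prediction. Next I'll set up the push on the front half.

```bash
cat >> h.py <<'E'
def face(a,e,al=118.):
    v=np.array([[np.cos(a),-np.sin(a)],[np.sin(a),np.cos(a)]])@[-46-e,al];return v[0],v[1]-56
def rel(points,psi,th=0,d=72.6):
    """shares for a list of world tip points from the measured pose"""
    s=env.state();R0=R.from_rotvec(s["ee_rot"]);T=rot(psi,th)
    sl=[(R0.inv().apply(np.array(p)-d*T.as_matrix()[:,2]-s["eef_pos"])/250).round(3).tolist() for p in points]
    print("slide",sl);print("ang",((R0.inv()*T).as_rotvec()/.5).round(3).tolist())
E
python3 - <<'E'
from h import *
rel([j2w(*face(1.62,35),90),j2w(*face(1.62,35),19)],.803)
print(j2w(*face(1.62,35),90))
E
```

```text
slide [[-0.261, 0.312, -0.078], [-0.436, 0.311, 0.146]]
ang [-0.289, -1.305, 0.86]
[ 586.77771294 -157.84177804   90.        ]
```

Request:
servo_tool(
  slide=[
    [-0.2, 0.25, -0.08],
    [-0.2, 0.25, -0.08],
    [-0.2, 0.25, -0.08],
    [-0.2, 0.25, -0.08],
    [-0.2, 0.25, -0.08],
    [-0.2, 0.25, -0.08],
  ],
  angular=[
    [-0.2, -0.95, 0.6],
    [-0.2, -0.95, 0.6],
    [-0.2, -0.95, 0.6],
    [-0.2, -0.95, 0.6],
    [-0.2, -0.95, 0.6],
    [-0.2, -0.95, 0.6],
  ],
  gripper=[0, 0, 0, 0, 0, 0],
)

```text
time_s: 11.3
eef_pos: [574.5, -142.5, 170.6]
ee_rot: [-2.7, -1.36, -0.223]
force: [0.1, 0.7, 0.1]
grip_width: 0.0
finger_force: 0.0
```

```bash
python3 - <<'E'
from h import *
st();rel([j2w(*face(1.62,35),90)],.803)
E
```

```text
t 11.3 tcp [ 574.5 -142.5  170.6] psi 0.931 th 0.181 z [ 0.08  0.16 -0.98] q [ 0.17  0.6   0.13  1.85 -0.4   0.7  -0.06] F [0.1 0.7 0.1] w 0.0 ff 0.0
slide [[-0.025, 0.077, 0.025]]
ang [-0.089, -0.357, 0.26]
```

Request:
servo_tool(
  slide=[
    [-0.025, 0.077, 0.025],
    [-0.025, 0.077, 0.025],
    [-0.025, 0.077, 0.025],
    [-0.025, 0.077, 0.025],
  ],
  angular=[
    [-0.09, -0.36, 0.26],
    [-0.09, -0.36, 0.26],
    [-0.09, -0.36, 0.26],
    [-0.09, -0.36, 0.26],
  ],
  gripper=[0, 0, 0, 0],
)

```text
time_s: 11.8
eef_pos: [587.0, -157.5, 163.2]
ee_rot: [2.89, 1.228, -0.001]
force: [-0.7, 0.4, -0.3]
grip_width: -0.1
finger_force: 0.0
```

```bash
python3 - <<'E'
from h import *
st()
c=env.camera_model("top");im=env.grab_frame("top");cv2.imwrite("pics/top2.png",im)
A=[1.62,1.5,1.4,1.3,1.2,1.1,1.0]
rel([j2w(*face(1.62,33),19)]+[j2w(*face(a,17),19) for a in A],.803)
E
```

```text
t 11.8 tcp [ 587.  -157.5  163.2] psi 0.803 th -0.001 z [ 0. -0. -1.] q [-0.01  0.65  0.32  1.79 -0.28  0.74 -0.32] F [-0.7  0.4 -0.3] w -0.1 ff 0.0
slide [[-0.002, -0.008, 0.287], [-0.005, -0.072, 0.287], [-0.035, -0.129, 0.287], [-0.054, -0.179, 0.287], [-0.068, -0.231, 0.287], [-0.077, -0.283, 0.287], [-0.081, -0.337, 0.287], [-0.079, -0.39, 0.286]]
ang [0.003, 0.002, 0.0]
```

Request:
servo_tool(
  slide=[
    [-0.002, -0.008, 0.15],
    [-0.002, -0.008, 0.287],
    [-0.002, -0.008, 0.287],
    [-0.004, -0.04, 0.287],
    [-0.005, -0.072, 0.287],
    [-0.035, -0.129, 0.287],
    [-0.054, -0.179, 0.287],
    [-0.068, -0.231, 0.287],
    [-0.077, -0.283, 0.287],
    [-0.081, -0.337, 0.287],
    [-0.079, -0.39, 0.287],
    [-0.079, -0.39, 0.287],
  ],
  angular=[
    [0, 0, 0],
    [0, 0, 0],
    [0, 0, 0],
    [0, 0, 0],
    [0, 0, 0],
    [0, 0, 0],
    [0, 0, 0],
    [0, 0, 0],
    [0, 0, 0],
    [0, 0, 0],
    [0, 0, 0],
    [0, 0, 0],
  ],
  gripper=[0, 0, 0, 0, 0, 0, 0, 0, 0, 0, 0, 0],
)

```text
time_s: 13.35
eef_pos: [503.0, -101.7, 91.4]
ee_rot: [2.888, 1.232, -0.003]
force: [0.5, 0.4, -0.5]
grip_width: -0.0
finger_force: 0.0
```

```bash
python3 - <<'E'
from h import *
st()
A=[.9,.8,.7,.6,.5,.4,.3,.2,.12]
rel([j2w(*face(a,17),19) for a in A],.803)
E
```

```text
t 13.35 tcp [ 503.  -101.7   91.4] psi 0.806 th -0.002 z [-0. -0. -1.] q [-0.05  0.66  0.24  2.09 -0.35  0.43 -0.3 ] F [ 0.5  0.4 -0.5] w -0.0 ff 0.0
slide [[0.0, -0.046, -0.001], [0.013, -0.098, -0.001], [0.03, -0.148, -0.001], [0.053, -0.197, -0.001], [0.08, -0.243, -0.001], [0.112, -0.286, -0.001], [0.148, -0.326, -0.002], [0.187, -0.362, -0.002], [0.221, -0.387, -0.002]]
ang [0.002, 0.005, 0.007]
```

Request:
servo_tool(
  slide=[
    [0, -0.046, 0],
    [0.013, -0.098, 0],
    [0.03, -0.148, 0],
    [0.053, -0.197, 0],
    [0.08, -0.243, 0],
    [0.112, -0.286, 0],
    [0.148, -0.326, 0],
    [0.187, -0.362, 0],
    [0.221, -0.387, 0],
    [0.221, -0.387, 0],
  ],
  angular=[
    [0, 0, 0],
    [0, 0, 0],
    [0, 0, 0],
    [0, 0, 0],
    [0, 0, 0],
    [0, 0, 0],
    [0, 0, 0],
    [0, 0, 0],
    [0, 0, 0],
    [0, 0, 0],
  ],
  gripper=[0, 0, 0, 0, 0, 0, 0, 0, 0, 0],
)

```text
time_s: 14.6
eef_pos: [472.7, 5.1, 91.0]
ee_rot: [2.887, 1.232, -0.001]
force: [-0.0, -0.1, -0.3]
grip_width: 0.1
finger_force: 0.0
```

```bash
python3 - <<'E'
from h import *
st()
c=env.camera_model("scene");im=env.grab_frame("scene");cv2.imwrite("pics/s3.png",im);h=cv2.cvtColor(im,cv2.COLOR_BGR2HSV)
# is the old half place (bench colour now?) and where pale wood at z=31 lies
for a in (1.62,.3,.2,.12,0):
    w=np.array([[np.cos(a),-np.sin(a)],[np.sin(a),np.cos(a)]])
    q=[w@v+[0,-56] for v in([-20,30],[-20,115],[-35,125],[-14,122])]
    u=proj(c,[j2w(*p,31) for p in q]).astype(int);print(a,[(tuple(x.tolist()),h[x[1],x[0]].tolist()) for x in u])
A=[.06,.0]
rel([j2w(*face(a,15),19) for a in A]+[j2w(*face(0,11),19)],.803)
E
```

```text
t 14.6 tcp [472.7   5.1  91. ] psi 0.807 th -0.002 z [ 0. -0. -1.] q [-0.28  0.63  0.25  2.19 -0.41  0.36 -0.45] F [-0.  -0.1 -0.3] w 0.1 ff 0.0
1.62 [((244, 216), [13, 146, 173]), ((276, 207), [105, 45, 57]), ((277, 202), [101, 36, 57]), ((279, 208), [100, 38, 60])]
0.3 [((249, 230), [19, 103, 246]), ((269, 254), [23, 89, 249]), ((277, 253), [21, 31, 81]), ((269, 257), [17, 121, 224])]
0.2 [((248, 231), [15, 125, 227]), ((265, 257), [20, 83, 247]), ((273, 257), [15, 125, 171]), ((265, 260), [20, 83, 242])]
0.12 [((247, 232), [9, 156, 152]), ((262, 259), [26, 8, 248]), ((270, 260), [15, 133, 163]), ((261, 262), [16, 80, 166])]
0 [((246, 233), [8, 162, 140]), ((257, 261), [23, 85, 249]), ((264, 263), [16, 120, 181]), ((255, 265), [14, 126, 160])]
slide [[0.034, -0.024, -0.002], [0.062, -0.039, -0.002], [0.078, -0.039, -0.002]]
ang [0.005, 0.004, 0.006]
```

The pin's white head now shows near (262,259), so the half has followed the push. I'll continue until it meets the stop.

Request:
servo_tool(
  slide=[
    [0.017, -0.012, 0],
    [0.034, -0.024, 0],
    [0.048, -0.032, 0],
    [0.06, -0.038, 0],
    [0.066, -0.039, 0],
    [0.072, -0.039, 0],
    [0.072, -0.039, 0],
  ],
  angular=[
    [0, 0, 0],
    [0, 0, 0],
    [0, 0, 0],
    [0, 0, 0],
    [0, 0, 0],
    [0, 0, 0],
    [0, 0, 0],
  ],
  gripper=[0, 0, 0, 0, 0, 0, 0],
)

```text
time_s: 15.52
eef_pos: [477.9, 23.8, 91.0]
ee_rot: [2.888, 1.23, -0.002]
force: [0.6, 0.1, -0.7]
grip_width: -0.2
finger_force: 0.1
```

Request:
servo_tool(
  slide=[
    [0.006, 0, 0],
    [0.012, 0, 0],
    [0.016, 0, 0],
    [0.016, 0, 0],
  ],
  angular=[
    [0, 0, 0],
    [0, 0, 0],
    [0, 0, 0],
    [0, 0, 0],
  ],
  gripper=[0, 0, 0, 0],
)

```text
time_s: 16.02
eef_pos: [479.5, 25.6, 91.0]
ee_rot: [2.888, 1.228, -0.005]
force: [-4.3, -5.0, 2.8]
grip_width: -0.3
finger_force: 3.4
```

Request:
servo_tool(
  slide=[
    [0.006, 0, 0],
    [0.012, 0, 0],
    [0.012, 0, 0],
  ],
  angular=[
    [0, 0, 0],
    [0, 0, 0],
    [0, 0, 0],
  ],
  gripper=[0, 0, 0],
)

```text
time_s: 16.4
eef_pos: [479.8, 25.9, 90.8]
ee_rot: [2.889, 1.225, -0.011]
force: [-9.8, -11.2, 7.6]
grip_width: 0.0
finger_force: 7.8
```

```bash
python3 - <<'E'
from h import *
st();s=env.state();d=np.array(s["eef_pos"][:2])-J0
print("tip jig",np.cos(JT)*d[0]+np.sin(JT)*d[1],-np.sin(JT)*d[0]+np.cos(JT)*d[1])
E
```

```text
t 16.4 tcp [479.8  25.9  90.8] psi 0.802 th -0.008 z [-0.01 -0.01 -1.  ] q [-0.33  0.64  0.27  2.17 -0.42  0.39 -0.49] F [ -9.8 -11.2   7.6] w 0.0 ff 7.8
tip jig -55.97396935819727 61.90567991129526
```

The stop is firm: 15 N with no more travel. I'll back off and lift while I plan the hook push, with a check of the vice handle's clearance.

```bash
cat >> h.py <<'E'
def post(h,e,r=(-46,8)):
    M=np.array([[np.cos(h),np.sin(h)],[-np.sin(h),np.cos(h)]]);p=M@r+[26,66];t=M@[-.171,-.985];return p-t*e
E
python3 - <<'E'
from h import *
c=env.camera_model("top")
for p in((186,198),(182,220),(186,241)): print(plane(c,*p,55)[:2].round())
print(j2w(*post(1.15,30),46).round(),j2w(*post(1.15,0),53).round())
rel([j2w(-76,70,19),j2w(-80,105,100),j2w(0,125,100),j2w(*post(1.15,32),100),j2w(*post(1.15,32),47)],.803)
E
```

```text
[524. 175.]
[481. 182.]
[440. 173.]
[508. 137.  46.] [493. 111.  53.]
slide [[-0.08, -0.032, -0.002], [-0.099, -0.172, -0.326], [0.221, -0.253, -0.329], [0.403, -0.229, -0.33], [0.405, -0.229, -0.118]]
ang [0.001, 0.016, -0.003]
```

Request:
servo_tool(
  slide=[
    [-0.04, -0.016, 0],
    [-0.08, -0.032, 0],
    [-0.09, -0.1, -0.16],
    [-0.099, -0.172, -0.326],
    [-0.099, -0.172, -0.326],
    [0.06, -0.22, -0.326],
    [0.221, -0.253, -0.326],
    [0.4, -0.23, -0.326],
    [0.4, -0.23, -0.326],
    [0.4, -0.23, -0.326],
  ],
  angular=[
    [0, 0, 0],
    [0, 0, 0],
    [0, 0, 0],
    [0, 0, 0],
    [0, 0, 0],
    [0, 0, 0],
    [0, 0, 0],
    [0, 0, 0],
    [0, 0, 0],
    [0, 0, 0],
  ],
  gripper=[0, 0, 0, 0, 0, 0, 0, 0, 0, 0],
)

```text
time_s: 17.65
eef_pos: [510.0, 140.4, 171.3]
ee_rot: [2.888, 1.229, -0.004]
force: [0.1, -1.0, 0.9]
grip_width: 0.2
finger_force: 0.0
```

```bash
python3 - <<'E'
from h import *
st()
for n in("top","scene","wrist"):
    c=env.camera_model(n);im=env.grab_frame(n);cv2.imwrite(f"pics/{n}4.png",im)
    u=proj(c,[j2w(-14,66,42)])[0]
    g=cv2.cvtColor(im,cv2.COLOR_BGR2HSV);m=((g[...,2]>190)&(g[...,1]<50)).astype(np.uint8)
    _,_,S,C=cv2.connectedComponentsWithStats(m)
    print(n,"pin pred",u.round(1),[ (C[i].round(1).tolist(),S[i][4].item()) for i in range(1,len(S)) if np.hypot(*(C[i]-u))<30 and S[i][4]>3])
    m=((g[...,2]<45)).astype(np.uint8)
    _,_,S,C=cv2.connectedComponentsWithStats(m);u=proj(c,[j2w(*post(1.15,0),59)])[0]
    print("  ball pred",u.round(1),[ (C[i].round(1).tolist(),S[i][4].item()) for i in range(1,len(S)) if np.hypot(*(C[i]-u))<40 and S[i][4]>3])
rel([j2w(*post(1.15,32),47)]+[j2w(*post(h,19),47) for h in(1.15,1.0,.85,.7,.55,.4,.25,.12)],.803)
E
```

```text
t 17.65 tcp [510.  140.4 171.3] psi 0.805 th -0.004 z [-0. -0. -1.] q [-0.64  0.57  0.42  1.99 -0.36  0.66 -0.75] F [ 0.1 -1.   0.9] w 0.2 ff 0.0
top pin pred [245.6 208.7] [([228.0, 199.8], 70), ([246.5, 209.5], 32), ([224.8, 218.9], 14), ([251.0, 225.8], 4)]
  ball pred [218.4 214.2] [([200.3, 180.2], 485), ([211.7, 174.8], 10), ([219.2, 182.3], 30), ([214.2, 189.4], 37), ([186.1, 203.5], 23), ([205.8, 211.1], 24), ([219.0, 215.0], 21)]
scene pin pred [255.4 262.3] [([255.0, 262.1], 20), ([242.9, 279.7], 10), ([253.5, 280.8], 12)]
  ball pred [248.4 278.5] [([228.4, 245.9], 958), ([241.4, 272.8], 16), ([247.4, 278.2], 13)]
wrist pin pred [353.4 303.6] []
  ball pred [293.5 280.4] []
slide [[-0.005, 0.001, 0.21], [-0.056, 0.014, 0.21], [-0.086, 0.012, 0.21], [-0.116, 0.014, 0.21], [-0.145, 0.021, 0.21], [-0.173, 0.033, 0.21], [-0.199, 0.048, 0.21], [-0.223, 0.067, 0.21], [-0.24, 0.087, 0.21]]
ang [0.004, 0.006, 0.001]
```

The pin lies within 1 px of its shut position in two views, and the hook ball within 1 px of its predicted place. Now I'll swing the hook.

Request:
servo_tool(
  slide=[
    [-0.005, 0, 0.1],
    [-0.005, 0, 0.21],
    [-0.005, 0, 0.21],
    [-0.03, 0.007, 0.21],
    [-0.056, 0.014, 0.21],
    [-0.086, 0.012, 0.21],
    [-0.116, 0.014, 0.21],
    [-0.145, 0.021, 0.21],
    [-0.173, 0.033, 0.21],
    [-0.199, 0.048, 0.21],
    [-0.223, 0.067, 0.21],
    [-0.223, 0.067, 0.21],
  ],
  angular=[
    [0, 0, 0],
    [0, 0, 0],
    [0, 0, 0],
    [0, 0, 0],
    [0, 0, 0],
    [0, 0, 0],
    [0, 0, 0],
    [0, 0, 0],
    [0, 0, 0],
    [0, 0, 0],
    [0, 0, 0],
    [0, 0, 0],
  ],
  gripper=[0, 0, 0, 0, 0, 0, 0, 0, 0, 0, 0, 0],
)

```text
time_s: 19.3
eef_pos: [483.7, 88.1, 119.8]
ee_rot: [2.889, 1.228, -0.003]
force: [-0.3, -0.6, 0.0]
grip_width: 0.2
finger_force: 0.0
```

```bash
python3 - <<'E'
from h import *
st()
for n in("scene","top"):
    c=env.camera_model(n);im=env.grab_frame(n);g=cv2.cvtColor(im,cv2.COLOR_BGR2HSV)
    m=((g[...,2]<45)).astype(np.uint8);_,_,S,C=cv2.connectedComponentsWithStats(m)
    us=proj(c,[j2w(*post(h,0),59) for h in(.5,.4,.3,.2,.1,0)]);print(us.round().tolist(),[ (C[i].round(1).tolist(),S[i][4].item()) for i in range(1,len(S)) if np.hypot(*(C[i]-us[2]))<25 and S[i][4]>3])
rel([j2w(*post(h,17),47) for h in(.2,.1,.0)]+[j2w(*post(0,13),47)],.803)
E
```

```text
t 19.3 tcp [483.7  88.1 119.8] psi 0.804 th -0.003 z [-0. -0. -1.] q [-0.5   0.6   0.33  2.12 -0.41  0.48 -0.62] F [-0.3 -0.6  0. ] w 0.2 ff 0.0
[[258.0, 269.0], [258.0, 267.0], [259.0, 265.0], [259.0, 264.0], [259.0, 262.0], [259.0, 260.0]] [([255.7, 248.6], 805), ([268.6, 271.9], 7)]
[[233.0, 217.0], [236.0, 217.0], [238.0, 216.0], [240.0, 215.0], [242.0, 214.0], [244.0, 213.0]] [([246.2, 208.4], 158), ([238.5, 220.9], 72)]
slide [[-0.014, 0.016, 0.001], [-0.026, 0.031, 0.001], [-0.037, 0.048, 0.001], [-0.04, 0.064, 0.001]]
ang [0.004, 0.005, 0.004]
```

Request:
servo_tool(
  slide=[
    [-0.014, 0.016, 0],
    [-0.026, 0.031, 0],
    [-0.032, 0.04, 0],
    [-0.037, 0.048, 0],
    [-0.038, 0.053, 0],
    [-0.038, 0.053, 0],
  ],
  angular=[
    [0, 0, 0],
    [0, 0, 0],
    [0, 0, 0],
    [0, 0, 0],
    [0, 0, 0],
    [0, 0, 0],
  ],
  gripper=[0, 0, 0, 0, 0, 0],
)

```text
time_s: 20.15
eef_pos: [485.9, 76.1, 119.7]
ee_rot: [-2.887, -1.235, 0.003]
force: [-4.3, 12.5, 2.5]
grip_width: 0.0
finger_force: 6.1
```

Request:
servo_tool(
  slide=[
    [0, 0.006, 0],
    [0, 0.012, 0],
    [0, 0.012, 0],
  ],
  angular=[
    [0, 0, 0],
    [0, 0, 0],
    [0, 0, 0],
  ],
  gripper=[0, 0, 0],
)

```text
time_s: 20.52
eef_pos: [486.6, 75.4, 119.5]
ee_rot: [-2.884, -1.236, 0.007]
force: [-8.6, 18.5, 5.2]
grip_width: 0.2
finger_force: 9.7
```

Firm stop at about the home position. I'll retreat and check with the cameras.

Request:
servo_tool(
  slide=[
    [0, -0.05, 0],
    [0, -0.1, -0.02],
    [0, -0.12, -0.25],
    [0, -0.12, -0.5],
    [-0.5, -0.12, -0.8],
    [-0.9, 0, -0.9],
    [-0.9, 0, -0.9],
    [-0.9, 0, -0.9],
  ],
  angular=[
    [0, 0, 0],
    [0, 0, 0],
    [0, 0, 0],
    [0, 0, 0],
    [0, 0, 0],
    [0, 0, 0],
    [0, 0, 0],
    [0, 0, 0],
  ],
  gripper=[0, 0, 0, 0, 0, 0, 0, 0],
)

```text
time_s: 21.52
eef_pos: [331.5, -92.2, 346.2]
ee_rot: [2.888, 1.229, -0.0]
force: [0.0, 0.0, 0.7]
grip_width: -0.2
finger_force: 0.0
```

```bash
python3 - <<'E'
from h import *
st()
def near(m,u,r=25):
    _,_,S,C=cv2.connectedComponentsWithStats(m.astype(np.uint8));return [(C[i].round(1).tolist(),S[i][4].item()) for i in range(1,len(S)) if np.hypot(*(C[i]-u))<r and S[i][4]>3]
for n in("scene","top","wrist"):
    c=env.camera_model(n);im=env.grab_frame(n);cv2.imwrite(f"pics/{n}5.png",im);g=cv2.cvtColor(im,cv2.COLOR_BGR2HSV)
    us=proj(c,[j2w(*post(h,0),59) for h in(.3,.2,.1,0)]);print(n,"ball",us.round(1).tolist(),near(g[...,2]<55,us[3],15))
    u=proj(c,[j2w(-14,66,42)])[0];print(" pin",u.round(1),near((g[...,2]>190)&(g[...,1]<50),u,14))
    u=proj(c,[j2w(0,0,67)])[0];print(" foot",u.round(1),near((g[...,0]<=10)&(g[...,1]>150)&(g[...,2]>60),u))
    if n!="wrist":
        o=cv2.imread(f"pics/{n}0.png")
        for nm,p in dict(white=(386,-153,10),red=(385,144,20),castor=(386,88,20)).items():
            u,v=proj(c,[p])[0].astype(int);sl=np.s_[max(v-18,0):v+18,u-18:u+18];print("  ",nm,cv2.absdiff(im[sl],o[sl]).mean().round(2))
E
```

```text
t 21.52 tcp [331.5 -92.2 346.2] psi 0.804 th -0.001 z [ 0. -0. -1.] q [-0.53  0.02  0.69  2.15 -0.01  0.97 -0.61] F [0.  0.  0.7] w -0.2 ff 0.0
scene ball [[258.7, 265.4], [259.0, 263.6], [259.0, 261.8], [258.9, 260.0]] [([258.2, 260.5], 10)]
 pin [255.4 262.3] [([254.1, 262.1], 16), ([243.1, 268.0], 64)]
 foot [240.5 234.5] [([239.8, 235.7], 201)]
   white 5.89
   red 4.73
   castor 5.29
top ball [[238.0, 216.3], [240.3, 215.4], [242.4, 214.4], [244.5, 213.1]] [([244.9, 214.1], 22)]
 pin [245.6 208.7] [([234.2, 201.1], 76), ([247.9, 209.8], 37)]
 foot [263.9 178.6] [([263.8, 169.4], 5), ([264.7, 181.7], 285)]
   white 6.01
   red 6.33
   castor 6.8
wrist ball [[277.5, -52.4], [281.9, -50.1], [286.4, -48.3], [291.1, -47.1]] []
 pin [298.4 -45.4] []
 foot [370.7 -77.4] []
```

Every check agrees: the ball and pin are at their home positions in both views, the foot is on the bore axis, and the bystanders are unchanged.

```bash
python3 -c "
from cell import env
print(env.job_done())"
```

```text
the job is handed in; nothing more can be done
None
```

The job is handed in: the foot stands upright in the notch, the front half is shut against its stop, the hook is home on its pin, and the arm is clear; the cameras bore this out, but no verdict came back.

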